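# Turn the soother box round in its sleeve

### The arm

A 6-joint arm with a two-finger parallel gripper is mounted at the origin on the work surface. World frame = base frame: x ahead of the robot, y to its left, z up, the work surface at z = 0. Lengths are in m, angles in degrees, forces in N, time in s.
With the tool pointing down it reaches from about 0.3 to 0.75 m from the base axis. Payload 8.5 kg.
Tool frame: the origin (TCP) lies on the centre line of the jaws, within the pads' length; the fingertips stand 11 mm ahead of it and the grasp point (between the pads) lies 8 mm behind it; z points along the fingers, y is the line along which they close (so a half turn about z gives the same grasp; the last joint's range is limited). The gripper opens to 85 mm and grips with 20 to 120 N. Pads are 22 mm wide; open, the fingers measure 114 mm over their backs; the gripper's body (76 mm by 85 mm) begins 54 mm behind the grasp point. The pads swing forward as they close: fully open they stand 13 mm farther back than shut.
Start: joints at [54.815, 21.807, 74.336, -0, 83.858, -12.336], TCP at [0.214, 0.507, 0.242] pointing down, gripper open.
Joint ranges: [-178.18, 178.18], [-50.72, 133.34], [12.68, 142.11], [-81.47, 261.47], [9.98, 163.14], [-165.26, 165.26]. Speed limits (degrees/s): [136.94, 136.94, 180, 180, 180, 180].

### API

Orientations are given as a 3x3 rotation matrix whose columns are the frame's x, y, z axes.
In Python, from rig import env, imaging, observe gives the robot as it stands (env), with the cameras (imaging) and the readings as plain functions.
- The arm moves only by the shell command python3 nudge.py 'ROWS' [FORCE]. ROWS is a JSON object whose key "motion" holds a list of rows, 1 to 10 of them, each of 5 numbers: dx, dy, dz in m, then a turn about the tool's z in degrees, then the finger opening in m; each row shifts and turns the commanded pose from where the row before left it, along the tool's axes as they then stand; what a row does not reach is not made up. A row lasts 1/10 s, in which the tool goes at most 0.05 m and 8.59 degrees, less where a joint would pass 70% of its speed; a pose out of reach is approached as far as the arm can. The fingers move at their own pace and stop on an object; FORCE is the grip in N (left out, the last holds). Time passes only in rows, so rows that do not move let the fingers close. It prints the time, the measured TCP pose, the force, the opening and the grip force at its end. Input that does not fit is refused with a message, and nothing moves.
- observe(): the state, without advancing time (a new reading comes with each control period).
- imaging.get_image(name): name is "scene" or "top" or "wrist"; returns a dict with "pixels" (400x640x3 uint8, red, green, blue), "K" (3x3 intrinsics, pixels), "extrinsics" (4x4, takes a point from world to camera coordinates). Camera axes: x right, y down, z forward; pixel columns grow to the right and rows downward; lengths in m; the calibration is good to about 2 mm. The wrist camera is an equidistant fisheye: a pixel r from the principal point sees the ray r / f radians off the axis. A picture is of the moment at which its call begins. There is no depth.
- env.close_job(): hands the job in; it is judged then, once.
The state is a dict: "time_s": time; "q": joint angles; "qvel": joint speeds; "joint_efforts": joint torques, N m; "position": TCP position; "tool_rot": TCP orientation; "ft_force": force on the tool from outside, world axes, zero at the start; "wrist_torque": the same for the moment, N m; "grip_width": finger opening in m; "gripper_force": force on a finger pad.
Only numpy, scipy, OpenCV 4.12 (cv2) and the standard library are available. Lean on these libraries where they do the work, as an engineer would, in place of code of your own. Each camera call takes 0.05 s, during which the arm holds its last target. There are 200 camera calls.

### The job

Two matching wooden boxes with an upright grip each sit half inside a wooden sleeve on the cork shelf, and in one of them the two clean soothers are lying in the uncovered half. Draw that box out of its sleeve, turn it end for end and slide it back fully home, flat on the shelf, so that the soothers are under the cover and the empty half is outside; let go of it. Leave the other box, with the flat sealing discs, where it is.

Things in the scene. Friction and masses are not known exactly. Their poses are not given: they have to be found in the camera images.
- soother_tray: Birch box (sizes in mm) 150 long (x), 64 wide, 30 high, open on top, loose, 220 g. Origin: centre of underside, z up. Mid-box a 22 x 22 square upright grip, sides along x and y, rises to 85: pinch it from above, either way. +x half: two soothers (fixed, white ovals with amber bulbs, 28 high); -x half: empty. Starts with the -x half in the sleeve, the soothers showing on the robot's side.
- soothers (a point): Point on the soother box's inner floor amid the two soothers, 42 mm along +x from the box's origin and 5 mm above its underside; about 60 mm in front of the sleeve's mouth at the start, about 25 mm inside it when the job is done.
- soother_sleeve: Fixed wooden sleeve, no floor (mm): 62 long (x), 80 wide, 40 high. Origin: middle of the mouth, at shelf height; +x runs in, the mouth looks to -x (the robot, within 17 deg). Inside 72 wide (box: 64), 36 high, 58 deep. Flared cheeks 36 high reach 15 before the mouth, widening it to 87. Box origin x = -17 when home, below -92 when clear. Fingertips 44 up clear sleeve and walls.
- disc_tray: To be left alone: a birch box of the same size, grip and axes as the soother box, half inside a like sleeve on the other side of the shelf, but its showing half (+x) holds three stacked thin white flat discs, 52 mm across, in place of soothers. Loose, 220 g. Origin: centre of its underside.

How it is judged:
By the outcome, as a careful person would: the job done as asked, in the order asked, and still so for the second after the job is handed in, with the robot touching nothing.
It also fails if it takes over 45 s, if anything falls off the work surface, if the arm or the gripper's body presses on something with over 40 N, if the wrist force passes 120 N, or if a joint passes its speed limit or range.

## Working session

There is one attempt and no reset: what is moved stays moved. The work goes in short steps, Python scripts to look and compute and a shell command to move; the robot and the scene stay as the last step left them, time stands still between calls to the robot, and variables do not carry over. Pictures are saved under pics/ and viewed, at most 10 in all, crops included, and the job is handed in when it is done.

```bash
ls; mkdir -p pics; python3 - <<'E'
from rig import env, imaging, observe
import cv2,pickle
d={}
for n in("scene","top"):
    r=imaging.get_image(n); d[n]=r; cv2.imwrite(f"pics/{n}0.png",r["pixels"][:,:,::-1])
pickle.dump(d,open("im0.pkl","wb"))
o=observe();print(o["position"],o["tool_rot"],o["time_s"])
E
```

```text
nudge.py
pics
rig.py
[0.21343785 0.50663507 0.24179629] [[-9.21537935e-01  3.88287692e-01 -7.09220657e-04]
 [ 3.88288257e-01  9.21537393e-01 -1.03092977e-03]
 [ 2.53276016e-04 -1.22542294e-03 -9.99999217e-01]] 0.1
```

View pics/top0.png

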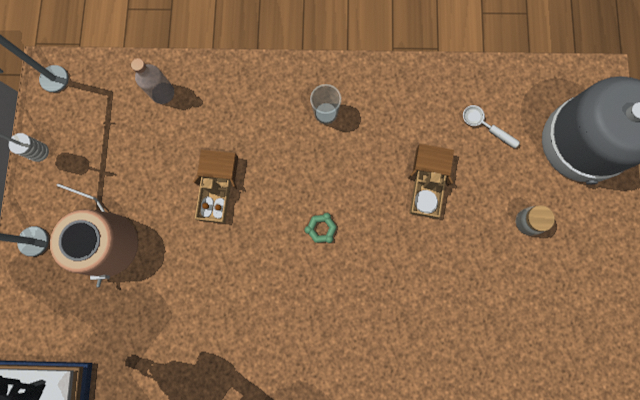

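View pics/scene0.png

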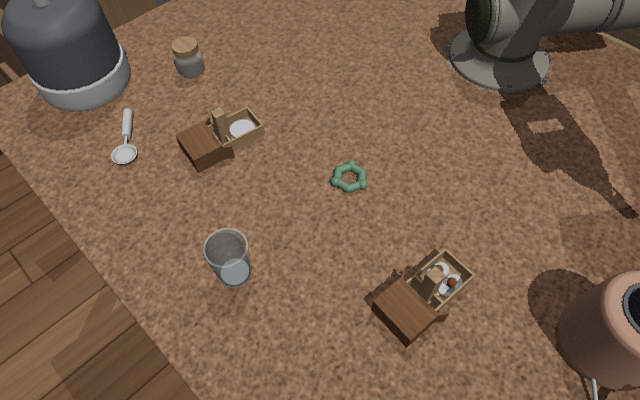

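The top view shows the soother box at about (214,200) with its sleeve at (217,163), and the disc box at (430,190). In the scene view the soother box is at about (435,285). I'll zoom in on the soother box in both views.

```bash
cat > h.py <<'E'
import numpy as np,cv2,pickle
def ray(r,u,v):
    R=r["extrinsics"][:3,:3];t=r["extrinsics"][:3,3]
    d=R.T@np.linalg.solve(r["K"],[u,v,1.]);return -R.T@t,d
def onz(r,u,v,z):
    c,d=ray(r,u,v);return c+d*(z-c[2])/d[2]
def proj(r,P):
    p=r["extrinsics"][:3,:3]@np.asarray(P,float)+r["extrinsics"][:3,3];p=r["K"]@p;return p[:2]/p[2]
def tri(a,ua,b,ub):
    c1,d1=ray(a,*ua);c2,d2=ray(b,*ub)
    s=np.linalg.lstsq(np.c_[d1,-d2],c2-c1,rcond=None)[0];p,q=c1+s[0]*d1,c2+s[1]*d2
    return (p+q)/2,np.linalg.norm(p-q)
E
python3 - <<'E'
from h import *
d=pickle.load(open("im0.pkl","rb"))
def crop(r,x,y,w,h,k):return cv2.resize(r["pixels"][y:y+h,x:x+w,::-1],None,fx=k,fy=k,interpolation=cv2.INTER_CUBIC)
a=crop(d["top"],185,140,60,90,6);b=crop(d["scene"],365,240,70*0+115,110,4)
im=np.zeros((540,830,3),np.uint8);im[:,:360]=a;im[:440,362:822]=b;cv2.imwrite("pics/c0.png",im[:,:800])
for uv in[(214,200),(217,163),(430,190),(322,228)]:print(uv,onz(d["top"],*uv,0.0))
for n in d:print(n,ray(d[n],320,200)[0],d[n]["K"][0,0])
E
```

```text
(214, 200) [0.56568686 0.24585929 0.        ]
(217, 163) [0.65524147 0.24419749 0.        ]
(430, 190) [ 0.59905987 -0.26087043  0.        ]
(322, 228) [ 0.50463757 -0.00956166  0.        ]
scene [0.90685072 0.32133886 0.71055819] 454.12240723586996
top [ 0.38160862 -0.02853755  1.11618256] 482.98601734955434
```

View pics/c0.png

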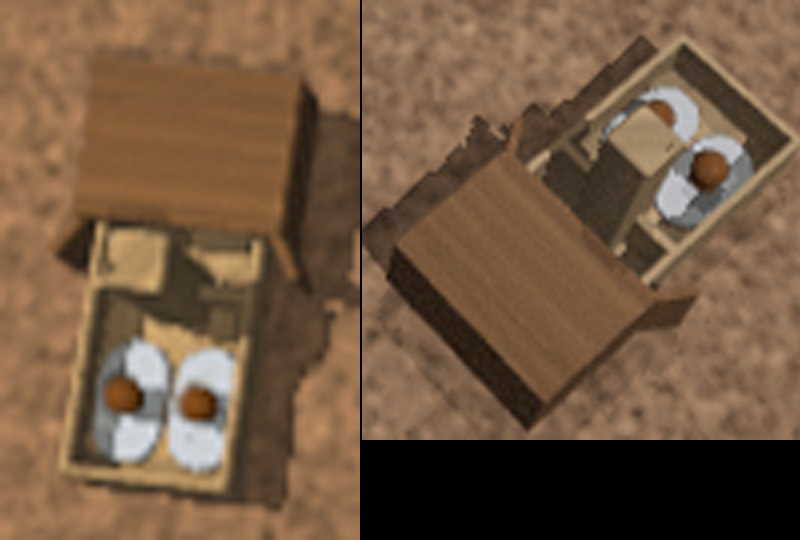

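The left panel is the top view. It shows the sleeve roof corners at (95,60), (302,78), (282,230) and (75,215), the grip top centred at (136,262), and the front corners of the box rim at (62,476) and (228,492). The right panel shows the same features from the scene camera. Next I'll triangulate them.

```bash
python3 - <<'E'
from h import *
d=pickle.load(open("im0.pkl","rb"))
T=lambda x,y:((x+.5)/6-.5+185,(y+.5)/6-.5+140)
S=lambda x,y:((x-362+.5)/4-.5+365,(y+.5)/4-.5+240)
P={}
for n,a,b in[("boxL",(62,476),(798,140)),("boxR",(228,492),(683,37)),("grip",(135,260),(648,142)),
 ("sFL",(75,215),(655,295)),("sFR",(282,230),(515,152)),("sBL",(95,60),(540,405)),("sBR",(302,78),(398,245))]:
    P[n],e=tri(d["top"],T(*a),d["scene"],S(*b));print(n,P[n].round(4),e.round(4))
m=(P["sFL"]+P["sFR"])/2;k=(P["sBL"]+P["sBR"])/2
ang=lambda v:np.degrees(np.arctan2(v[1],v[0])).round(2)
print("mouth",m,"yaw sides",ang(k-m),"from mouth",ang(P["sFR"]-P["sFL"])+90,"back",ang(P["sBR"]-P["sBL"])+90,"boxfront",ang(P["boxR"]-P["boxL"])+90)
f=(P["boxL"]+P["boxR"])/2;print("front->grip",ang(P["grip"]-f),np.linalg.norm((P["grip"]-f)[:2]), "front->mouth",ang(m-f))
E
```

```text
boxL [0.517  0.2795 0.0273] 0.0014
boxR [0.5117 0.2172 0.0262] 0.0011
grip [0.5894 0.2432 0.0835] 0.0006
sFL [0.6156 0.2782 0.0397] 0.0006
sFR [0.6095 0.2011 0.0407] 0.0055
sBL [0.6778 0.2743 0.038 ] 0.0025
sBR [0.6702 0.1952 0.0404] 0.002
mouth [0.61255412 0.23966321 0.04019851] yaw sides -4.58 from mouth -4.519999999999996 back -5.450000000000003 boxfront -4.849999999999994
front->grip -3.96 0.07526640635047784 front->mouth -5.05
```

```bash
cat > go.py <<'E'
import sys,numpy as np
from rig import env, imaging, observe
# target x y z heading(of tool y, deg) -> remaining turn, then tool-axis shifts after that turn
x,y,z,h=map(float,sys.argv[1:5]);o=observe();R=o["tool_rot"];p=np.array(o["position"])
h0=np.degrees(np.arctan2(R[1][1],R[0][1]));t=(h0-h+180)%360-180
a=np.radians(h);Y=np.array([np.cos(a),np.sin(a),0]);Z=np.array([0,0,-1.]);X=np.cross(Y,Z)
D=np.array([x,y,z])-p
print("turn",round(t,2),"shift",(np.c_[X,Y,Z].T@D).round(4),"pos",p.round(4),"t",o["time_s"],"f",np.round(o["ft_force"],1),"w",o["grip_width"],"g",o["gripper_force"],"q6",o["q"][5],"tilt",np.round([R[0][2],R[1][2]],4))
E
python3 nudge.py '{"motion": [[0, 0, 0, -6, 0.06], [0, 0, 0, -6, 0.06], [0, 0, 0, -6.1, 0.06]]}' 50
python3 nudge.py '{"motion": [[-0.0396, -0.0232, 0, 0, 0.06], [-0.0396, -0.0232, 0, 0, 0.06], [-0.0396, -0.0232, 0, 0, 0.06], [-0.0396, -0.0232, 0, 0, 0.06], [-0.0396, -0.0232, 0, 0, 0.06], [-0.0396, -0.0232, 0, 0, 0.06], [-0.0396, -0.0232, 0, 0, 0.06], [-0.0396, -0.0232, 0, 0, 0.06], [-0.0396, -0.0232, 0, 0, 0.06], [-0.0396, -0.0232, 0, 0, 0.06]]}'
python3 nudge.py '{"motion": [[0, 0, 0, 0, 0.06], [0, 0, 0, 0, 0.06]]}'
python3 go.py 0.5894 0.2432 0.062 85.3
```

```text
time_s: 0.4
position: [0.2135, 0.5067, 0.2419]
tool_rot: [[-0.997, 0.078, -0.001], [0.078, 0.997, -0.001], [0.0, -0.001, -1.0]]
ft_force: [0.2, -0.7, -0.1]
grip_width: 0.0598
gripper_force: 0.0
time_s: 1.4
position: [0.5902, 0.2414, 0.2419]
tool_rot: [[-0.997, 0.083, -0.001], [0.083, 0.997, -0.0], [0.001, -0.0, -1.0]]
ft_force: [0.3, 1.1, -0.5]
grip_width: 0.0599
gripper_force: 0.0
time_s: 1.6
position: [0.5892, 0.2422, 0.2414]
tool_rot: [[-0.996, 0.084, -0.002], [0.084, 0.996, -0.0], [0.002, -0.0, -1.0]]
ft_force: [0.1, -0.0, -0.0]
grip_width: 0.0599
gripper_force: 0.0
turn -0.14 shift [-1.000e-04  1.000e-03  1.794e-01] pos [0.5892 0.2422 0.2414] t 1.6 f [ 0.1 -0.  -0. ] w 0.05987715781130164 g 0.0 q6 -73.45322895491212 tilt [-0.0017 -0.0001]
```

```bash

python3 nudge.py '{"motion": [[0, 0.001, 0.035, 0, 0.06], [0, 0, 0.035, 0, 0.06], [0, 0, 0.035, 0, 0.06], [0, 0, 0.035, 0, 0.06], [0, 0, 0.02, 0, 0.06], [0, 0, 0.012, 0, 0.06], [0, 0, 0.007, 0, 0.06], [0, 0, 0, 0, 0.06]]}' >/dev/null
python3 go.py 0.5894 0.2432 0.062 85.3
python3 nudge.py '{"motion": [[0, 0, 0, 0, 0.035], [0, 0, 0, 0, 0.026], [0, 0, 0, 0, 0.018], [0, 0, 0, 0, 0.015], [0, 0, 0, 0, 0.015], [0, 0, 0, 0, 0.015]]}' 50
python3 go.py 0.5894 0.2432 0.062 85.3
```

```text
turn -0.01 shift [-0.0008 -0.0011  0.0014] pos [0.5887 0.2443 0.0634] t 2.4 f [ 0.9 -0.5 -0.7] w 0.06012287295964273 g 0.0 q6 -73.37809871282421 tilt [-0.0002 -0.    ]
time_s: 3.0
position: [0.5894, 0.2438, 0.0641]
tool_rot: [[-0.997, 0.083, 0.001], [0.083, 0.997, 0.0], [-0.001, 0.0, -1.0]]
ft_force: [-0.6, -1.5, 5.9]
grip_width: 0.0213
gripper_force: 53.7
turn -0.05 shift [-0.0001 -0.0006  0.0021] pos [0.5894 0.2438 0.0641] t 3.0 f [-0.6 -1.5  5.9] w 0.02128492212162574 g 53.710631132125854 q6 -73.3864069791389 tilt [0.0012 0.0001]
```

```bash

python3 nudge.py '{"motion": [[0, 0, -0.0015, 0, 0.015], [0.005, 0, 0, 0, 0.015], [0.01, 0, 0, 0, 0.015], [0.02, 0, 0, 0, 0.015], [0.025, 0, 0, 0, 0.015], [0.025, 0, 0, 0, 0.015], [0.025, 0, 0, 0, 0.015], [0.025, 0, 0, 0, 0.015], [0.02, 0, 0, 0, 0.015], [0.01, 0, 0, 0, 0.015]]}'
python3 nudge.py '{"motion": [[0.005, 0, 0, 0, 0.015], [0, 0, -0.005, 0, 0.015], [0, 0, 0, 0, 0.015]]}'
python3 go.py 0.5894 0.2432 0.062 85.3
python3 - <<'E'
from rig import env, imaging, observe
import cv2,pickle
from h import *
d={n:imaging.get_image(n) for n in("top","scene")};pickle.dump(d,open("im1.pkl","wb"))
def crop(r,x,y,w,h,k):return cv2.resize(r["pixels"][y:y+h,x:x+w,::-1],None,fx=k,fy=k,interpolation=cv2.INTER_CUBIC)
cv2.imwrite("pics/c1.png",np.hstack([crop(d["top"],160,140,100,150,4),crop(d["scene"],365,180,133,200,3)]))
E
```

```text
time_s: 4.0
position: [0.4221, 0.2575, 0.0647]
tool_rot: [[-0.997, 0.082, -0.002], [0.082, 0.997, -0.0], [0.002, -0.001, -1.0]]
ft_force: [-0.2, 0.3, -1.6]
grip_width: 0.0216
gripper_force: 52.6
time_s: 4.3
position: [0.4208, 0.258, 0.0705]
tool_rot: [[-0.997, 0.083, 0.002], [0.083, 0.997, 0.001], [-0.002, 0.001, -1.0]]
ft_force: [1.0, -0.4, -2.0]
grip_width: 0.0211
gripper_force: 52.6
turn -0.06 shift [-0.1693 -0.001   0.0085] pos [0.4208 0.258  0.0705] t 4.3 f [ 1.  -0.4 -2. ] w 0.021075850961060193 g 52.571786642074585 q6 -67.4872579895924 tilt [0.0019 0.0005]
```

View pics/c1.png

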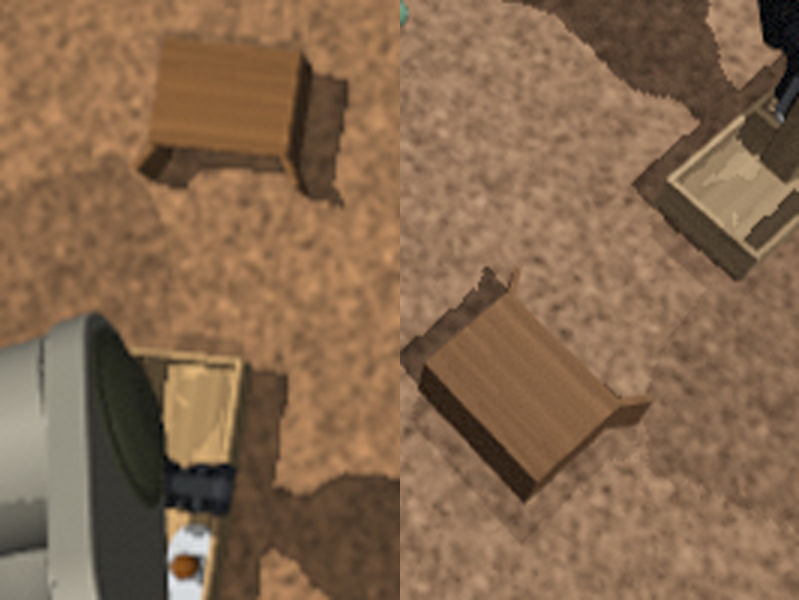

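The box is clear and held level. The sleeve is now unobstructed, with roof corners in the left panel at (160,38), (302,52), (290,158) and (150,142). I'll turn the box and refit the sleeve pose.

```bash

python3 nudge.py '{"motion": [[0, 0, 0, 3, 0.015], [0, 0, 0, 6, 0.015], [0, 0, 0, 8.5, 0.015], [0, 0, 0, 8.5, 0.015], [0, 0, 0, 8.5, 0.015], [0, 0, 0, 8.5, 0.015], [0, 0, 0, 8.5, 0.015], [0, 0, 0, 8.5, 0.015], [0, 0, 0, 8.5, 0.015], [0, 0, 0, 8.5, 0.015]]}' >/dev/null
python3 nudge.py '{"motion": [[0, 0, 0, 8.5, 0.015], [0, 0, 0, 8.5, 0.015], [0, 0, 0, 8.5, 0.015], [0, 0, 0, 8.5, 0.015], [0, 0, 0, 8.5, 0.015], [0, 0, 0, 8.5, 0.015], [0, 0, 0, 8.5, 0.015], [0, 0, 0, 8.5, 0.015], [0, 0, 0, 8.5, 0.015], [0, 0, 0, 8.5, 0.015]]}' >/dev/null
python3 nudge.py '{"motion": [[0, 0, 0, 8, 0.015], [0, 0, 0, 6, 0.015], [0, 0, 0, 4, 0.015], [0, 0, 0, 0, 0.015], [0, 0, 0, 0, 0.015]]}'
python3 - <<'E'
from h import *
from scipy.optimize import least_squares
d0=pickle.load(open("im0.pkl","rb"));d1=pickle.load(open("im1.pkl","rb"))
T0=lambda x,y:((x+.5)/6-.5+185,(y+.5)/6-.5+140);S0=lambda x,y:((x-362+.5)/4-.5+365,(y+.5)/4-.5+240)
T1=lambda x,y:((x+.5)/4-.5+160,(y+.5)/4-.5+140);S1=lambda x,y:((x-400+.5)/3-.5+365,(y+.5)/3-.5+180)
M=dict(FL=(0,.04),FR=(0,-.04),BL=(.062,.04),BR=(.062,-.04))
ob=[]
for f,r,o in[(T0,d0["top"],dict(FL=(75,215),FR=(282,230),BL=(95,60),BR=(302,78))),
 (S0,d0["scene"],dict(FL=(655,295),FR=(515,152),BL=(540,405),BR=(398,245))),
 (T1,d1["top"],dict(FL=(150,142),FR=(290,158),BL=(160,38),BR=(302,52))),
 (S1,d1["scene"],dict(FL=(615,405),FR=(510,292),BL=(527,500),BR=(425,370)))]:
    for k,v in o.items():ob.append((r,M[k],f(*v)))
def res(p,sel=None):
    c,s=np.cos(p[2]),np.sin(p[2])
    return np.concatenate([proj(r,(p[0]+c*m[0]-s*m[1],p[1]+s*m[0]+c*m[1],.04))-uv for r,m,uv in ob])
s=least_squares(res,[.61,.24,-.08],loss="soft_l1");print("mouth",s.x[:2],np.degrees(s.x[2]));print(res(s.x).reshape(-1,2).round(1).tolist())
E
python3 go.py 0.5894 0.2432 0.062 -94.7
```

```text
time_s: 6.9
position: [0.42, 0.2578, 0.0697]
tool_rot: [[0.997, -0.081, 0.0], [-0.081, -0.997, 0.0], [0.0, -0.0, -1.0]]
ft_force: [-0.3, 0.0, -1.5]
grip_width: 0.0212
gripper_force: 52.5
mouth [0.61307312 0.23990484] -5.179785087731253
[[-0.5, -0.6], [-0.6, 0.6], [0.4, -0.7], [-0.0, -0.1], [0.6, 1.2], [-2.3, -0.6], [0.7, 0.0], [-1.4, 0.1], [-0.6, -0.3], [-1.1, -0.6], [1.1, -0.3], [-0.2, -0.2], [2.2, -0.1], [-0.7, 0.0], [2.9, -5.4], [-0.8, -2.1]]
turn 0.05 shift [0.1701 0.0007 0.0077] pos [0.42   0.2578 0.0697] t 6.9 f [-0.3  0.  -1.5] w 0.021156574568868762 g 52.52897322177887 q6 112.4085585572019 tilt [0. 0.]
```

```bash

python3 go.py 0.512 0.2486 0.0655 -94.9
python3 nudge.py '{"motion": [[0.01, 0, 0, 0.2, 0.015], [0.02, 0, 0.001, 0, 0.015], [0.02, 0, 0.001, 0, 0.015], [0.02, 0, 0.001, 0, 0.015], [0.015, 0, 0.001, 0, 0.015], [0.007, 0, 0, 0, 0.015], [0, 0, 0, 0, 0.015], [0, 0, 0, 0, 0.015]]}' >/dev/null
python3 go.py 0.5961 0.2413 0.0655 -94.9
python3 - <<'E'
from rig import env, imaging, observe
from h import *
d={n:imaging.get_image(n) for n in("top","scene")};pickle.dump(d,open("im2.pkl","wb"))
def crop(r,x,y,w,h,k):return cv2.resize(r["pixels"][y:y+h,x:x+w,::-1],None,fx=k,fy=k,interpolation=cv2.INTER_CUBIC)
cv2.imwrite("pics/c2.png",np.hstack([crop(d["top"],185,140,70,110,5),crop(d["scene"],365,200,110,137,4)[:550,:425]]))
E
```

```text
turn 0.25 shift [0.0925 0.0013 0.0042] pos [0.42   0.2578 0.0697] t 6.9 f [-0.3  0.  -1.5] w 0.021156574568868762 g 52.52897322177887 q6 112.4085585572019 tilt [0. 0.]
turn -0.03 shift [0.0857 0.0013 0.0002] pos [0.5108 0.25   0.0657] t 7.7 f [ 0.6 -0.1 -1.6] w 0.021259129880284167 g 52.58652627468109 q6 109.08109132451098 tilt [-0.0008 -0.0002]Traceback (most recent call last):
  File "<stdin>", line 5, in <module>
    return _nx.concatenate(arrs, 1, dtype=dtype, casting=casting)
           ~~~~~~~~~~~~~~~^^^^^^^^^^^^^^^^^^^^^^^^^^^^^^^^^^^^^^^
ValueError: all the input array dimensions except for the concatenation axis must match exactly, but along dimension 0, the array at index 0 has size 550 and the array at index 1 has size 548
```

```bash

python3 - <<'E'
from h import *
d=pickle.load(open("im2.pkl","rb"))
def crop(r,x,y,w,h,k):return cv2.resize(r["pixels"][y:y+h,x:x+w,::-1],None,fx=k,fy=k,interpolation=cv2.INTER_CUBIC)
cv2.imwrite("pics/c2.png",np.hstack([crop(d["top"],185,140,70,110,5),crop(d["scene"],365,200,110,138,4)[:550,:425]]))
E
```

```text
(no output)
```

View pics/c2.png

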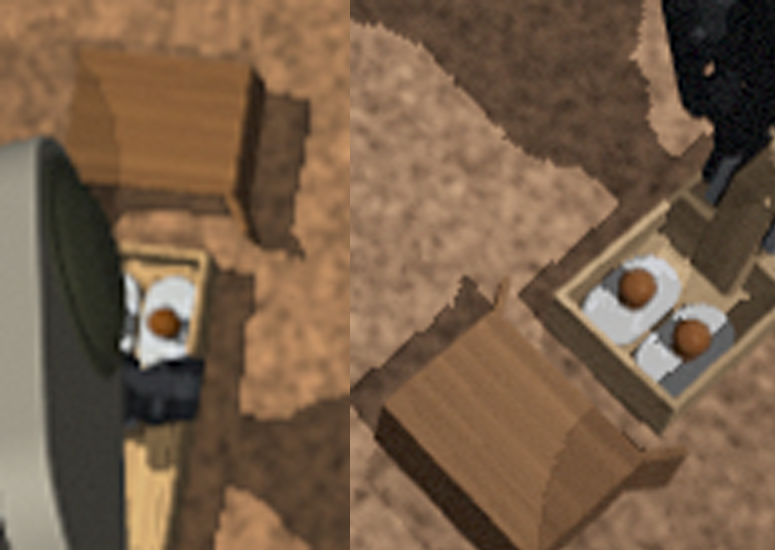

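The soothers now face the mouth. In the scene panel, the leading corners of the box rim are at (557,292) and (668,402). I'll check the lateral fit.

```bash

python3 - <<'E'
from h import *
d=pickle.load(open("im2.pkl","rb"))
S=lambda x,y:((x-350+.5)/4-.5+365,(y+.5)/4-.5+200)
T=lambda x,y:((x+.5)/5-.5+185,(y+.5)/5-.5+140)
a=np.radians(-4.9);R=np.array([[np.cos(a),np.sin(a)],[-np.sin(a),np.cos(a)]]);m=np.array([.6131,.2399])
for n,p in[("boxR",onz(d["scene"],*S(557,292),.0315)),("boxL",onz(d["scene"],*S(668,402),.0315)),("boxR top",onz(d["top"],*T(210,252),.0315)),
 ("sFR",onz(d["scene"],*S(497,313),.04)),("sFR top",onz(d["top"],*T(232,193),.04)),("tcp",np.array([.5108,.25,0]))]:print(n,(R@(p[:2]-m)).round(4))
E
```

```text
boxR [-0.0288 -0.0307]
boxL [-0.0276  0.0292]
boxR top [-0.0262 -0.0317]
sFR [-0.0001 -0.0381]
sFR top [ 0.0006 -0.0398]
tcp [-0.1028  0.0013]
```

```bash

python3 nudge.py '{"motion": [[0.01, 0.0007, 0, 0, 0.015], [0.012, 0, 0, 0, 0.015], [0.012, 0, 0, 0, 0.015], [0.012, 0, 0, 0, 0.015], [0.012, 0, 0, 0, 0.015], [0.01, 0, 0, 0, 0.015], [0.005, 0, 0, 0, 0.015], [0, 0, 0, 0, 0.015]]}' >/dev/null
python3 go.py 0.5961 0.2413 0.0641 -94.9
python3 nudge.py '{"motion": [[0.004, 0, 0, 0, 0.015], [0.003, 0, 0, 0, 0.015], [0, 0, 0, 0, 0.015]]}' >/dev/null
python3 go.py 0.5961 0.2413 0.0641 -94.9
```

```text
turn -0.07 shift [0.0117 0.0006 0.0016] pos [0.5845 0.2429 0.0657] t 8.6 f [ 0.5 -0.  -1.8] w 0.021487973788462088 g 52.59365916252136 q6 106.83270738531193 tilt [ 0.0001 -0.    ]
turn -0.05 shift [0.005  0.0007 0.0018] pos [0.5912 0.2424 0.0659] t 8.9 f [-0.1 -0.  -1.1] w 0.020971746518350938 g 52.593287229537964 q6 106.64967314206086 tilt [ 0.0002 -0.    ]
```

No contact so far. I'll lower the box onto the shelf and slide it home until it touches.

```bash

python3 nudge.py '{"motion": [[0, 0, 0.001, 0, 0.015], [0, 0, 0.0008, 0, 0.015], [0, 0, 0, 0, 0.015]]}' >/dev/null
python3 go.py 0.5961 0.2413 0.0641 -94.9
python3 nudge.py '{"motion": [[0.002, 0, 0, 0, 0.015], [0.0015, 0, 0, 0, 0.015], [0, 0, 0, 0, 0.015]]}' >/dev/null
python3 go.py 0.5961 0.2413 0.0641 -94.9
python3 nudge.py '{"motion": [[0.001, 0, 0, 0, 0.015], [0.001, 0, 0, 0, 0.015], [0, 0, 0, 0, 0.015]]}' >/dev/null
python3 go.py 0.5961 0.2413 0.0641 -94.9
```

```text
turn -0.04 shift [0.0053 0.0007 0.0001] pos [0.5909 0.2425 0.0642] t 9.2 f [ 0.3  1.3 -0.8] w 0.02111861859170517 g 52.70863473415375 q6 106.65293307701545 tilt [0.0001 0.    ]
turn -0.04 shift [0.0019 0.0007 0.    ] pos [0.5942 0.2421 0.0641] t 9.5 f [-4.3  0.5  2.4] w 0.021366065792239607 g 53.24522852897644 q6 106.55752041885846 tilt [-0.0008 -0.0001]
turn -0.01 shift [0.0018 0.0006 0.0001] pos [0.5944 0.2421 0.0642] t 9.8 f [-12.8  -0.3   8.6] w 0.021078103537170552 g 54.101688265800476 q6 106.49897254745107 tilt [-0.0049 -0.0005]
```

```bash

python3 nudge.py '{"motion": [[-0.0015, 0, 0, 0, 0.015], [0, 0, 0.0003, 0, 0.015], [0, 0, 0, 0, 0.015]]}' >/dev/null
python3 go.py 0.5961 0.2413 0.0641 -94.9
python3 nudge.py '{"motion": [[0, 0, 0, 0, 0.025], [0, 0, 0, 0, 0.03], [0, 0, 0, 0, 0.04], [0, 0, 0, 0, 0.05], [0, 0, 0, 0, 0.05], [0, 0, 0, 0, 0.05]]}' >/dev/null
python3 go.py 0.5961 0.2413 0.0641 -94.9
python3 nudge.py '{"motion": [[0, 0, -0.01, 0, 0.05], [0, 0, -0.03, 0, 0.05], [0, 0, -0.045, 0, 0.05], [0, 0, -0.045, 0, 0.05], [-0.04, 0, -0.02, 0, 0.05], [-0.045, 0, 0, 0, 0.05], [-0.045, 0, 0, 0, 0.05], [-0.045, 0, 0, 0, 0.05], [-0.045, 0, 0, 0, 0.05], [0, 0, 0, 0, 0.05]]}' 
python3 - <<'E'
from rig import env, imaging, observe
from h import *
d={n:imaging.get_image(n) for n in("top","scene")};pickle.dump(d,open("im3.pkl","wb"))
def crop(r,x,y,w,h,k):return cv2.resize(r["pixels"][y:y+h,x:x+w,::-1],None,fx=k,fy=k,interpolation=cv2.INTER_CUBIC)
cv2.imwrite("pics/c3.png",np.hstack([crop(d["top"],185,140,60,100,5),crop(d["scene"],365,230,120,125,4)]))
E
```

```text
turn -0.03 shift [0.0019 0.0007 0.    ] pos [0.5943 0.2422 0.0641] t 10.1 f [-7.   0.2  6.8] w 0.021100672950602053 g 53.71604561805725 q6 106.54290436034795 tilt [-0.0013 -0.0002]
turn -0.05 shift [ 0.0011  0.0006 -0.0004] pos [0.595  0.242  0.0637] t 10.7 f [-0.3 -0.4 -1.1] w 0.04992678338184739 g 0.0 q6 106.54914909728518 tilt [ 0.0001 -0.    ]
time_s: 11.7
position: [0.3711, 0.2612, 0.2147]
tool_rot: [[0.997, -0.084, -0.001], [-0.084, -0.997, 0.0], [-0.001, -0.0, -1.0]]
ft_force: [-0.3, -0.8, -0.1]
grip_width: 0.0501
gripper_force: 0.0
```

View pics/c3.png

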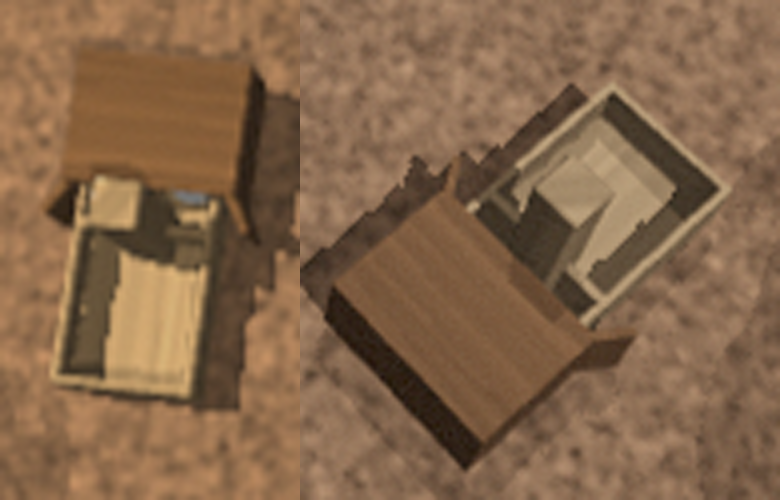

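The empty half is now outside. The outer rim corners are at (52,382) and (190,398) in the left panel, and at (730,188) and (612,85) in the right. I'll measure depth and flatness.

```bash

python3 - <<'E'
from h import *
d=pickle.load(open("im3.pkl","rb"))
T=lambda x,y:((x+.5)/5-.5+185,(y+.5)/5-.5+140);S=lambda x,y:((x-300+.5)/4-.5+365,(y+.5)/4-.5+230)
a=np.radians(-4.9);R=np.array([[np.cos(a),np.sin(a)],[-np.sin(a),np.cos(a)]]);m=np.array([.6131,.2399])
for n,t,s in[("L",(52,382),(730,188)),("R",(190,398),(612,85)),("grip",(112,202),(573,190)),("sFL",(62,175),(592,345)),("sFR",(237,192),(448,192))]:
    p,e=tri(d["top"],T(*t),d["scene"],S(*s));print(n,(R@(p[:2]-m)).round(4),p[2].round(4),e.round(4))
E
```

```text
L [-0.093   0.0318] 0.0296 0.0005
R [-0.0935 -0.0308] 0.0264 0.0004
grip [-0.0174  0.0012] 0.0854 0.0009
sFL [0.0015 0.0401] 0.0368 0.0002
sFR [ 0.0003 -0.0401] 0.0392 0.0043
```

```bash
python3 -c "
from rig import env, imaging, observe
print(env.close_job())"
```

```text
the job is handed in; nothing more can be done
None
```

I drew the soother box out, turned it end for end and slid it back until it met the sleeve's back stop. It measured flat and within about 1 mm of fully home, soothers under the cover and empty half outside. I let go of it, left the disc box alone and handed the job in at about 12 s.

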